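# Mount the grinding wheel and its keyed flange on the bevel spindle

### The job

Mount the small grinding wheel on the tilted spindle of the bevel grinding head: slide the wheel down the shaft until it is fully home on its seat. Then put the keyed flange over the shaft, hub outwards, and turn it until its two tabs drop into the keyways and it lies flat on the wheel, ready for the nut. Leave the nut, spanner and whetstone where they are.

Things in the scene. Friction and masses are not known exactly. Their poses are not given: they have to be found in the camera images.
- grinding_wheel: grey abrasive wheel, 60 mm diameter, 20 mm thick, plain through bore 26.4 mm diameter with a steel bush; lies flat on the table, 0.12 kg. Either face may go down. Origin: centre of its underside, z along its axis.
- wheel_middle (a point): middle of the wheel: on its axis, halfway (10 mm) through its thickness, axes as the wheel.
- keyed_flange: blackened steel flange, 0.16 kg, lying on the table hub up: disc 50 mm in diameter, 7 mm thick, with a 40 mm hub that rises to 27 mm above the underside; 26.4 mm through bore. Two tabs, 5.5 mm wide (along x) and 6 mm high, stand into the bore at its lower end at +y and -y and reach to 8.7 mm from the axis. Origin: centre of the underside, z through the hub. A half turn looks the same.
- hub_grip (a point): point on the flange's axis 18 mm above its underside, at mid height of the hub, axes as the flange. The hub has two flats, 32 mm apart and 24 mm wide, over its whole height (7 to 27 mm), facing the flange's +x and -x: the place to grip, above the disc.
- wheel_seat (a point): point on the spindle axis at the face of the 44 mm seat disc on which the wheel comes to lie. z points outwards along the spindle axis, which leans 30 degrees from vertical; y points along one of the two keyways (the other is opposite). The spindle can turn on its axis but is stiff (0.2 N m). Motor and cheeks of the grinding head lie below the seat; the head is bolted to the table.
- shoulder (a point): point on the spindle axis 32 mm outwards from the wheel seat, same axes: top of the keyed land, 24 mm in diameter (1.5 mm chamfer), cut along its length by two keyways 8 mm wide at +y and -y, open at this top. From here a nose 15 mm in diameter runs on to 26 mm beyond, last 3 mm chamfered. The flange's tabs rest here until they face the keyways; then it drops 12 mm to the wheel.
- flange_seat (a point): point on the spindle axis 20 mm outwards from the wheel seat, same axes as the wheel seat: where the underside centre of the flange lies when it is flat on the mounted wheel.
- pin_nut: bright steel round two-pin nut, 39 mm diameter, 10 mm high, lying on the table; bystander. Origin: centre of its underside.
- pin_spanner: flat dark two-pin spanner, 165 x 42 x 11 mm, lying on the table; bystander. Origin: centre of its underside.
- whetstone: dark grey whetstone, 150 x 48 x 24 mm, lying on the table; bystander. Origin: centre of its underside.
Not all that is in view belongs to the job. Leave any pink or yellow look-alike of the keyed_flange alone.

How it is judged:
By the outcome, as a careful person would: the job done as asked, in the order asked, and still so for the second after the job is handed in, with the robot touching nothing.
It also fails if it takes over 58 s, if anything falls off the work surface, if the arm or the gripper's body presses on something with over 40 N, if the wrist force passes 120 N, or if a joint passes its speed limit or range.

### The arm

A 6-joint arm with a two-finger parallel gripper is mounted at the origin on a cart in front of the work surface, level with it; the furniture and walls round the work are solid. World frame = base frame: x ahead of the robot, y to its left, z up, the work surface at z = 0. Lengths are in m, angles in rad, forces in N, time in s.
With the tool pointing down it reaches from about 0.3 to 0.775 m from the base axis. Payload 14.6 kg.
Tool frame: the origin (TCP) lies on the centre line of the jaws, within the pads' length; the fingertips stand ctrl.tcp_to_tips ahead of it and the grasp point (between the pads) lies 2 mm behind it (ctrl.tcp_to_tips is the distance from the TCP to the fingertips, in m); z points along the fingers, y is the line along which they close (so a half turn about z gives the same grasp; the last joint's range is limited). The gripper opens to 94 mm and grips with 3 to 60 N. Pads are 16 mm wide; open, the fingers measure 119 mm over their backs; the gripper's body (75 mm by 177 mm) begins 78 mm behind the grasp point.
Start: joints at [-1.268, 0.3, 1.521, -0, 1.321, -0.067], TCP at [0.199, -0.513, 0.222] pointing down, gripper open.
Joint ranges: [-3.03, 3.03], [-0.79, 2.21], [0.23, 2.52], [-1.04, 4.18], [0, 3.07], [-2.55, 2.55]. Speed limits (rad/s): [2.22, 2.22, 2.57, 3.14, 3.14, 3.14].

### API

Orientations are given as [roll, pitch, yaw] about the fixed x, y, z axes, in that order (R = Rz(yaw) Ry(pitch) Rx(roll)).
In Python, from station import telemetry, viewer, hand_in, ctrl gives the robot as it stands.
- The arm moves only by the tool step_arm, never from a script. Its argument "plan" is a list of rows, each an object of numbers: "dx", "dy", "dz": the shift along the tool's x, y, z scaled (see below); "rx", "ry", "rz": the turn, a rotation vector about the tool's x, y, z scaled (see below); "claw": the closure, from 0 (fully open) to 1 (shut). In form: [{"dx": .., "dy": .., "dz": .., "rx": .., "ry": .., "rz": .., "claw": ..}, ...]. A call has 1 to 10 rows; each row shifts and turns the commanded pose from where the row before left it, along the tool's axes as they then stand; what a row does not reach is not made up. The controller multiplies each number of a shift by 0.1 m and each number of a turn by 90 degrees. A row lasts 1/10 s, in which the tool goes at most 50 mm and 8.59 degrees, less where a joint would pass 70% of its speed; a pose out of reach is approached as far as the arm can. A call with a number of a shift or a turn outside -1 to 1 is refused whole. A call with a gripper value outside its range is refused whole. The fingers move at their own pace and stop on an object; "grip_force" is the grip in N (left out, the last holds). Time passes only in rows, so rows that do not move let the fingers close. It gives the time, the measured TCP pose, the force, the opening and the grip force at its end, in the units of the state.
- telemetry.get_obs(): the state, without advancing time (a new reading comes with each control period).
- viewer.camera(name): name is "side" or "top"; returns a dict with "img" (400x640x3 uint8, red, green, blue), "z_map" (400x640 float32, m along the optical axis (not along the pixel's ray), 0 where there is no reading), "fx", "fy", "cx", "cy" (pixels), "R" (3x3) and "t" (3): a world point X has camera coordinates R X + t. Camera axes: x right, y down, z forward; pixel columns grow to the right and rows downward; lengths in m; the calibration is good to about 2 mm. A picture is of the moment at which its call begins.
- hand_in(): hands the job in; it is judged then, once.
Trained networks look in a picture, given as the dict that the camera call returned (one of the last four; its "shot" number tells which), for a name from the list of things; names that differ only in an ending like _2 or _b are one class to them, and where a whole thing is asked for, a point or a joint stands for the part that bears it (a point fixed in the world has none). Each returns a list of dicts, best first, with "score" (0 to 1); they miss things now and then, are a little off and sometimes report something else, mostly with a low value. They report only what shows in the picture. A call takes as long as a camera call. They do not tell look-alikes from the thing itself.
- viewer.recognise(target, picture): "rect" ([left, top, right, bottom] in pixels, round what is visible of it).
The state is a dict: "time_s": time; "qpos": joint angles; "joint_vel": joint speeds; "tau": joint torques, N m; "ee_pos": TCP position; "eef_rot": TCP orientation; "force": force on the tool from outside, world axes, zero at the start; "moment": the same for the moment, N m; "grip_width": finger opening in m; "grip_force": force on a finger pad.
Only numpy, scipy, OpenCV 4.12 (cv2) and the standard library are available. Lean on these libraries where they do the work, as an engineer would, in place of code of your own. Each camera call takes 0.05 s, during which the arm holds its last target. There are 200 camera calls.

## Working session

There is one attempt and no reset: what is moved stays moved. The work goes in short steps, Python scripts to look and compute and a tool call to move; the robot and the scene stay as the last step left them, time stands still between calls to the robot, and variables do not carry over. Pictures are saved under pics/ and viewed, at most 10 in all, crops included, and the job is handed in when it is done.

Besides the shell and the picture viewer there is one more tool, called as a command line: name --argument value ..., lists and objects as JSON in quotes. step_arm: Moves the arm, as the interface text tells. Shifts and turns lie within -1 to 1; 1 stands for 0.1 m of shift or 90 degrees of turn. Its arguments: {"type":"object","properties":{"plan":{"type":"array"},"grip_force":{"type":"number"}},"required":["plan"]}

```bash
mkdir -p pics; ls; python3 - <<'E'
from station import telemetry, viewer, ctrl
import cv2, numpy as np, pickle
print(ctrl.tcp_to_tips, telemetry.get_obs())
P={}
for n in("side","top"):
    p=viewer.camera(n);P[n]=p
    print(n,p["fx"],p["cx"],p["cy"],p["R"].round(3).tolist(),p["t"].round(3).tolist())
    cv2.imwrite(f"pics/a_{n}.png",p["img"][:,:,::-1])
    for k in["grinding_wheel","keyed_flange","wheel_seat","shoulder","pin_nut"]:
        try:print(k,[(np.round(d["rect"]).tolist(),round(d["score"],2)) for d in viewer.recognise(k,p)])
        except Exception as e:print(k,e)
pickle.dump(P,open("p0.pkl","wb"))
E
```

```text
pics
0.017 {'time_s': 0.0, 'qpos': array([-1.26761805e+00,  3.00470982e-01,  1.52156673e+00,  4.20089999e-05,
        1.32070991e+00, -6.65939087e-02]), 'joint_vel': array([ 0.00049033,  0.00013964,  0.00135527,  0.0008684 , -0.00168467,
       -0.00038427]), 'tau': array([ 2.07785175e-03, -5.31804764e+01, -3.52732122e+01,  7.09599629e-02,
        2.44526449e-02, -9.20318575e-05]), 'ee_pos': array([ 0.19871003, -0.51259233,  0.22189246]), 'eef_rot': array([-3.14044296e+00, -1.17456545e-04,  3.69761701e-01]), 'force': array([-0.14445894, -0.66618209,  0.25383878]), 'moment': array([0.06916314, 0.03595821, 0.02917152]), 'grip_force': 0.0, 'grip_width': 0.09401173238987083}
side 469.6700057072515 319.69266171111366 197.9289055667939 [[0.995, -0.096, 0.011], [-0.044, -0.554, -0.832], [0.086, 0.827, -0.555]] [-0.586, 0.098, 1.348]
grinding_wheel []
keyed_flange [([250.0, 242.0, 271.0, 263.0], 0.75), ([265.0, 266.0, 283.0, 288.0], 0.65), ([295.0, 288.0, 313.0, 307.0], 0.59)]
wheel_seat [([317.0, 175.0, 339.0, 193.0], 0.65)]
shoulder [([319.0, 169.0, 337.0, 191.0], 0.77), ([266.0, 175.0, 289.0, 189.0], 0.67)]
pin_nut [([347.0, 260.0, 364.0, 270.0], 0.54)]
top 410.7542215048359 320.8588331985449 206.69612266462144 [[0.021, -1.0, -0.009], [-0.996, -0.02, -0.087], [0.087, 0.011, -0.996]] [-0.025, 0.592, 1.305]
grinding_wheel [([239.0, 233.0, 257.0, 254.0], 0.53)]
keyed_flange [([403.0, 225.0, 416.0, 238.0], 0.68), ([353.0, 256.0, 369.0, 273.0], 0.5), ([378.0, 244.0, 395.0, 262.0], 0.48)]
wheel_seat [([316.0, 193.0, 334.0, 205.0], 0.73)]
shoulder [([318.0, 190.0, 333.0, 208.0], 0.5)]
pin_nut [([372.0, 180.0, 383.0, 190.0], 0.66)]
```

View pics/a_side.png

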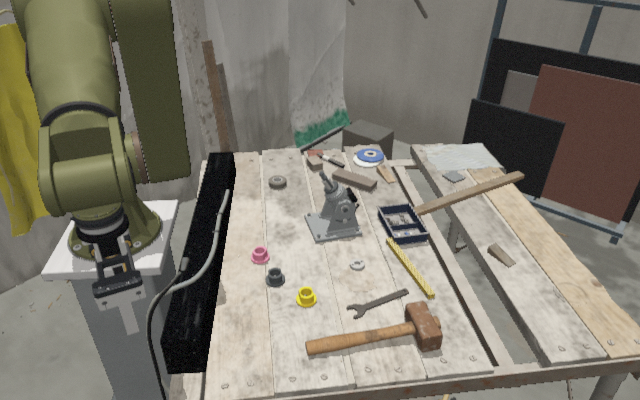

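View pics/a_top.png

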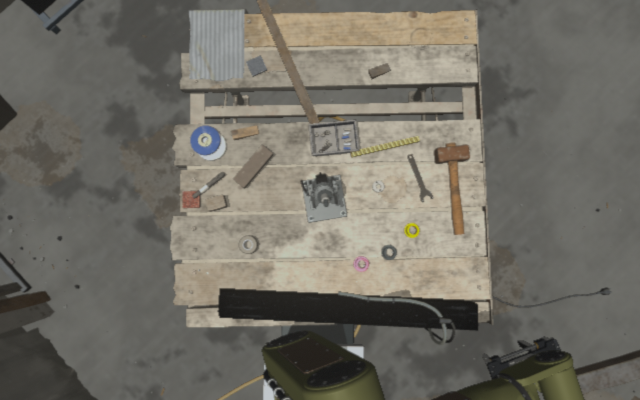

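Top view: the wheel is at (248,244). The candidates for the flange are black (389,253), pink (362,264) and yellow (412,230), so I choose black. The tilted spindle is at (323,195) in top and (330,185) in side. The grey disc on the table near (208,140) is an abrasive disc, not the wheel.

```bash
cat > h.py <<'E'
import numpy as np, cv2
from station import telemetry, viewer, ctrl
from scipy.spatial.transform import Rotation as Ro
def cloud(p,r):
    l,t,R,b=r; v,u=np.mgrid[t:b,l:R]; z=p["z_map"][t:b,l:R]; m=z>0
    c=np.stack([(u-p["cx"])*z/p["fx"],(v-p["cy"])*z/p["fy"],z],-1)
    return (c-p["t"])@p["R"], m   # world grid
def proj(p,X):
    c=np.atleast_2d(X)@p["R"].T+p["t"]; return np.c_[c[:,0]/c[:,2]*p["fx"]+p["cx"],c[:,1]/c[:,2]*p["fy"]+p["cy"]]
def crop(p,r,s): l,t,R,b=r; return cv2.resize(p["img"][t:b,l:R,::-1],None,fx=s,fy=s,interpolation=cv2.INTER_CUBIC)
E
python3 - <<'E'
from h import *; import pickle
P=pickle.load(open("p0.pkl","rb")); T,S=P["top"],P["side"]
for n,p,r in[("wheel",T,(234,230,264,258)),("flange",T,(378,242,402,266)),("wheel",S,(264,172,292,192)),("flange",S,(262,264,288,290))]:
    W,m=cloud(p,r); z=W[...,2]
    for lo,hi in([(.012,.03)] if n=="wheel" else [(.02,.035),(.004,.035)]):
        k=m&(z>lo)&(z<hi); q=W[k]
        print(n,k.sum(),q.mean(0).round(4),np.percentile(q,[2,98],axis=0).round(4).tolist())
    k=m&(abs(z)<.004); print(" table z",np.median(z[m]).round(4), z[m].min().round(4),z[m].max().round(4))
for n,p,r in[("T",T,(298,168,352,224)),("S",S,(300,165,365,245))]:
    W,m=cloud(p,r); q=W[m&(W[...,2]>.03)]
    for a in np.arange(.03,.26,.012):
        s=q[(q[:,2]>=a)&(q[:,2]<a+.012)]
        if len(s):print(n,round(a,3),len(s),s.mean(0).round(3),s.min(0)[:2].round(3),s.max(0)[:2].round(3))
ims=[cv2.resize(crop(T,(230,226,270,262),10),(390,290)),cv2.resize(crop(T,(372,238,412,274),10),(390,290)),cv2.resize(crop(T,(293,170,353,215),10),(390,300)),cv2.resize(crop(S,(300,165,370,219),10),(390,300))]
cv2.imwrite("pics/b.png",np.vstack([np.hstack(ims[:2]),np.hstack(ims[2:])]))
E
```

```text
wheel 229 [0.4669 0.2225 0.0203] [[0.4384, 0.1949, 0.014], [0.4932, 0.2498, 0.0264]]
 table z 0.0011 -0.0103 0.0273
flange 66 [ 0.4513 -0.235   0.0257] [[0.435, -0.2538, 0.0202], [0.4671, -0.2154, 0.0322]]
flange 158 [ 0.4513 -0.2347  0.0154] [[0.4247, -0.2657, 0.0042], [0.4799, -0.2114, 0.0307]]
 table z 0.0002 -0.0099 0.0336
wheel 162 [0.4672 0.2167 0.0197] [[0.441, 0.1904, 0.0124], [0.4941, 0.2468, 0.0251]]
 table z 0.0014 -0.0067 0.0254
flange 113 [ 0.4523 -0.2372  0.0261] [[0.436, -0.2558, 0.0204], [0.4681, -0.217, 0.0303]]
flange 286 [ 0.452  -0.2402  0.0167] [[0.4299, -0.2595, 0.0047], [0.4738, -0.2183, 0.03]]
 table z 0.002 -0.0065 0.0309
T 0.03 12 [ 0.624 -0.033  0.036] [ 0.594 -0.065] [0.688 0.024]
T 0.042 44 [0.637 0.014 0.05 ] [ 0.596 -0.064] [0.687 0.055]
T 0.054 43 [0.648 0.006 0.059] [ 0.601 -0.064] [0.7   0.055]
T 0.066 27 [ 0.659 -0.011  0.072] [ 0.605 -0.06 ] [0.699 0.029]
T 0.078 31 [ 0.648 -0.011  0.084] [ 0.608 -0.06 ] [0.693 0.03 ]
T 0.09 70 [ 0.649 -0.015  0.097] [ 0.612 -0.065] [0.691 0.033]
T 0.102 117 [ 0.65  -0.017  0.109] [ 0.618 -0.059] [0.687 0.027]
T 0.
[... 672 characters left out ...]
49  0.072] [ 0.606 -0.067] [0.696 0.02 ]
S 0.078 81 [ 0.647 -0.051  0.084] [ 0.613 -0.068] [ 0.692 -0.013]
S 0.09 134 [ 0.648 -0.049  0.096] [ 0.603 -0.071] [ 0.693 -0.021]
S 0.102 139 [ 0.646 -0.044  0.109] [ 0.598 -0.062] [ 0.686 -0.013]
S 0.114 148 [ 0.642 -0.034  0.119] [ 0.6   -0.062] [0.679 0.005]
S 0.126 118 [ 0.626 -0.035  0.132] [ 0.597 -0.049] [ 0.658 -0.   ]
S 0.138 88 [ 0.623 -0.029  0.144] [ 0.599 -0.045] [ 0.645 -0.005]
S 0.15 37 [ 0.609 -0.03   0.156] [ 0.589 -0.037] [ 0.633 -0.013]
S 0.162 39 [ 0.601 -0.031  0.168] [ 0.59  -0.041] [ 0.613 -0.022]
S 0.174 24 [ 0.594 -0.031  0.18 ] [ 0.583 -0.037] [ 0.607 -0.021]
S 0.186 18 [ 0.588 -0.031  0.19 ] [ 0.582 -0.037] [ 0.596 -0.025]
```

View pics/b.png

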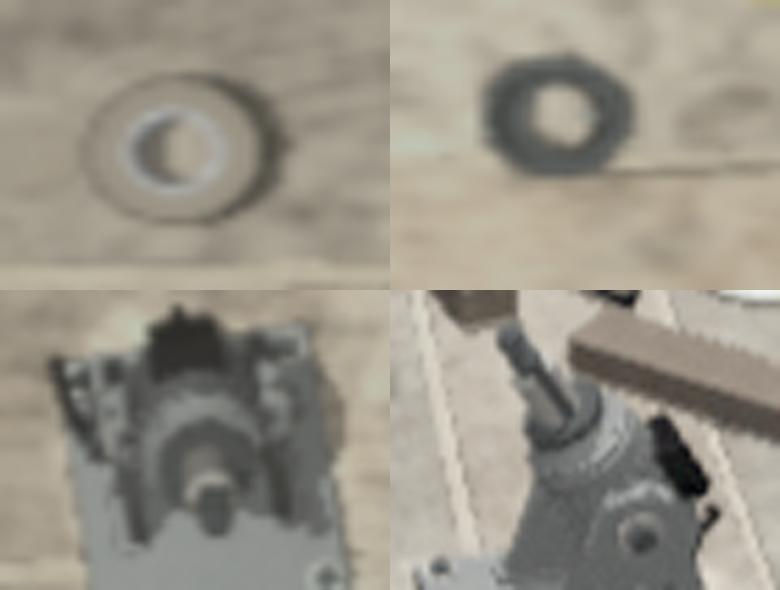

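Confirmed in the crops: black flange at top (389,253) with flats roughly facing world ±x, and wheel at (248,244). The spindle leans toward the robot, with a dark keyway strip on the camera side of its land. Next I fit the spindle model.

```bash
cat >> h.py <<'E'
def axis(az): return np.array([.5*np.cos(az),.5*np.sin(az),np.sqrt(.75)])
def sdf(P,seat,az):
    a=axis(az); d=P-seat; s=d@a; r=np.linalg.norm(d-np.outer(s,a),axis=1)
    def cyl(R,lo,hi):
        q=np.stack([r-R,np.abs(s-(lo+hi)/2)-(hi-lo)/2],1)
        return np.linalg.norm(np.maximum(q,0),axis=1)+np.minimum(q.max(1),0)
    return np.minimum.reduce([cyl(.0075,0,.058),cyl(.012,0,.032),cyl(.022,-.004,0)]),s,r
E
python3 - <<'E'
from h import *; import pickle
from scipy.optimize import least_squares
P=pickle.load(open("p0.pkl","rb")); T,S=P["top"],P["side"]
def fit(Q,x0):
    x=np.array(x0)
    for i in range(8):
        _,s,r=sdf(Q,x[:3],x[3]); q=Q[(s>-.003)&(r<.03)]
        q=q[(sdf(q,x[:3],x[3])[0]<.012)]
        f=lambda x:1e3*sdf(q,x[:3],x[3])[0]
        x=least_squares(f,x,loss="soft_l1",f_scale=2,x_scale=[.01,.01,.01,.1]).x
    return x,len(q),np.abs(f(x)).mean()
C=[]
for n,p,r in[("T",T,(298,168,352,224)),("S",S,(300,165,365,245))]:
    W,m=cloud(p,r); Q=W[m&(W[...,2]>.08)]; C.append(Q)
    x,k,e=fit(Q,[.64,-.015,.122,np.pi]); print(n,x[:3].round(4),np.degrees(x[3]).round(1),k,e.round(2),"tip",(x[:3]+.058*axis(x[3])).round(4))
x,k,e=fit(np.vstack(C),[.64,-.02,.122,np.pi]);print("both",x[:3].round(4),np.degrees(x[3]).round(1),k,e.round(2))
np.save("x.npy",x)
# flange orientation by 2nd moments of hub points
for n,p,r in[("T",T,(378,242,402,266)),("S",S,(262,264,288,290))]:
    W,m=cloud(p,r);q=W[m&(W[...,2]>.02)][:,:2]; w,v=np.linalg.eigh(np.cov(q.T)); print(n,(np.sqrt(w)*1e3).round(2),"narrow dir",np.degrees(np.arctan2(v[1,0],v[0,0])).round(1))
# overlay
out=[]
for p,r in((T,(293,170,353,215)),(S,(300,165,360,210))):
    im=crop(p,r,6); a=axis(x[3]); u=np.cross(a,[0,0,1]);u/=np.linalg.norm(u);w=np.cross(a,u)
    for R,s in((.022,0),(.012,0),(.012,.032),(.0075,.032),(.0075,.058)):
        t=np.linspace(0,2*np.pi,60)[:,None]; pts=proj(p,x[:3]+s*a+R*(np.cos(t)*u+np.sin(t)*w))
        cv2.polylines(im,[((pts-r[:2]+.5)*6).astype(np.int32)],True,(0,0,255),1)
    out+=[im,crop(p,r,6)]
cv2.imwrite("pics/c.png",np.vstack([np.hstack(out[:2]),np.hstack(out[2:])]))
E
```

```text
T [ 0.6123 -0.0227  0.1414] 192.4 148 1.16 tip [ 0.584  -0.0289  0.1916]
S [ 0.6125 -0.0209  0.1418] 192.0 202 1.4 tip [ 0.5841 -0.027   0.192 ]
both [ 0.6123 -0.0215  0.1416] 192.1 358 1.34
T [10.37 13.11] narrow dir -174.0
S [ 9.79 13.66] narrow dir -173.7
```

View pics/c.png

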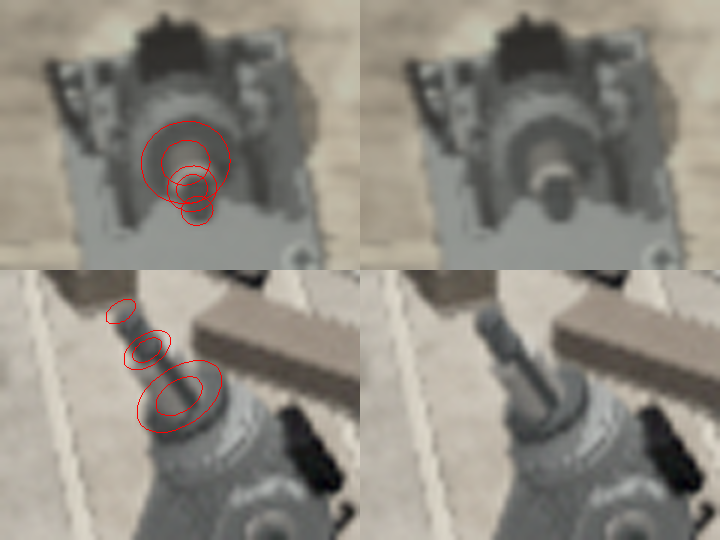

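The fit is good laterally, with tip and azimuth agreeing between cameras, but sits about 3–4 mm too far out along the axis. I'll unwrap the land brightness to find the keyway angle and compute the moves for the first reach.

```bash
python3 - <<'E'
from h import *; import pickle
from scipy.ndimage import map_coordinates
P=pickle.load(open("p0.pkl","rb")); x=np.load("x.npy"); a=axis(x[3]); seat=x[:3]-.0035*a
e1=np.cross([0,0,1],a); e1/=np.linalg.norm(e1); e2=np.cross(a,e1) # phi from e1 to e2
print("seat",seat,"e1",e1.round(3),"e2",e2.round(3))
ph=np.radians(np.arange(0,360,10)); s=np.linspace(.006,.027,12)
for n in("side","top"):
    p=P[n]; g=p["img"].astype(float).mean(2); cam=-p["R"].T@p["t"]
    r=[]
    for f in ph:
        nrm=np.cos(f)*e1+np.sin(f)*e2; X=seat+np.outer(s,a)+.012*nrm
        if nrm@(cam-X[0])/np.linalg.norm(cam-X[0])<.1: continue
        uv=proj(p,X); v=map_coordinates(g,[uv[:,1],uv[:,0]],order=1); r.append((int(np.degrees(f).round()),int(v.mean()),int(v[:6].mean()),int(v[6:].mean())))
    print(n,r)
p=P["side"]; g=p["img"].astype(float).mean(2)
c=-p["R"].T@p["t"]-seat; c/=np.linalg.norm(c); side=np.cross(a,c); side/=np.linalg.norm(side)
for sg in(.008,.016,.024,.028,.04,.05):
    uv=proj(p,seat+sg*a+np.outer(np.arange(-.02,.0201,.002),side)); print(sg,map_coordinates(g,[uv[:,1],uv[:,0]],order=1).astype(int).tolist())
print("side vec",side.round(3))
E
```

```text
seat [ 0.61405026 -0.02112245  0.13856479] e1 [ 0.21  -0.978  0.   ] e2 [0.847 0.182 0.5  ]
side [(0, 93, 93, 93), (10, 71, 72, 71), (20, 67, 67, 68), (30, 85, 84, 86), (40, 111, 111, 112), (50, 130, 128, 132), (60, 140, 134, 145), (70, 146, 136, 155), (80, 151, 139, 162), (280, 140, 119, 162), (290, 131, 109, 152), (300, 119, 103, 135), (310, 111, 104, 119), (320, 110, 108, 111), (330, 113, 113, 112), (340, 116, 116, 115), (350, 112, 112, 112)]
top [(20, 92, 85, 99), (30, 92, 88, 97), (40, 96, 93, 98), (50, 100, 98, 102), (60, 104, 102, 106), (70, 107, 104, 110), (80, 108, 105, 112), (90, 109, 105, 113), (100, 108, 103, 113), (110, 106, 101, 111), (120, 101, 97, 105), (130, 96, 93, 100), (140, 91, 88, 94), (150, 87, 86, 89), (160, 85, 85, 85)]
0.008 [174, 157, 132, 116, 107, 106, 109, 114, 116, 112, 88, 68, 67, 90, 122, 133, 131, 122, 118, 115, 112]
0.016 [193, 194, 194, 186, 160, 128, 110, 112, 115, 111, 91, 70, 71, 89, 119, 142, 166, 164, 141, 112, 87]
0.024 [191, 192, 194, 190, 166, 135, 127, 128, 128, 116, 87, 71, 74, 111, 144, 155, 169, 175, 166, 134, 100]
0.028 [187, 191, 194, 189, 167, 145, 132, 126, 110, 101, 84, 64, 77, 112, 165, 186, 187, 187, 182, 168, 145]
0.04 [185, 188, 192, 194, 196, 190, 160, 111, 75, 73, 78, 86, 96, 116, 153, 183, 194, 193, 190, 188, 188]
0.05 [191, 192, 192, 191, 191, 188, 170, 121, 83, 78, 77, 76, 84, 109, 154, 179, 189, 192, 192, 192, 191]
side vec [0.84  0.209 0.5  ]
```

step_arm --plan '[{"dx": 0,"claw": 0}]'

```text
$.plan[0]: bad value
```

Keyway is at about φ=16° from e1, roughly toward −y. First move: go above the wheel.

step_arm --plan '[{"dx": 0.286,"dy": -0.326,"dz": 0,"rx": 0,"ry": 0,"rz": 0,"claw": 0},{"dx": 0.286,"dy": -0.326,"dz": 0,"rx": 0,"ry": 0,"rz": 0,"claw": 0},{"dx": 0.286,"dy": -0.326,"dz": 0,"rx": 0,"ry": 0,"rz": 0,"claw": 0},{"dx": 0.286,"dy": -0.326,"dz": 0,"rx": 0,"ry": 0,"rz": 0,"claw": 0},{"dx": 0.286,"dy": -0.326,"dz": 0,"rx": 0,"ry": 0,"rz": 0,"claw": 0},{"dx": 0.286,"dy": -0.326,"dz": 0,"rx": 0,"ry": 0,"rz": 0,"claw": 0},{"dx": 0.286,"dy": -0.326,"dz": 0,"rx": 0,"ry": 0,"rz": 0,"claw": 0},{"dx": 0.286,"dy": -0.326,"dz": 0,"rx": 0,"ry": 0,"rz": 0,"claw": 0},{"dx": 0.286,"dy": -0.326,"dz": 0,"rx": 0,"ry": 0,"rz": 0,"claw": 0},{"dx": 0.286,"dy": -0.326,"dz": 0,"rx": 0,"ry": 0,"rz": 0,"claw": 0}]'

```text
time_s: 1.6
ee_pos: [0.3478, -0.1038, 0.2228]
eef_rot: [3.141, -0.001, 0.37]
force: [0.3, -0.6, 0.3]
grip_width: 0.094
grip_force: 0.0
```

step_arm --plan '[{"dx": 0.286,"dy": -0.326,"dz": 0,"rx": 0,"ry": 0,"rz": 0,"claw": 0},{"dx": 0.286,"dy": -0.326,"dz": 0,"rx": 0,"ry": 0,"rz": 0,"claw": 0},{"dx": 0.286,"dy": -0.326,"dz": 0,"rx": 0,"ry": 0,"rz": 0,"claw": 0},{"dx": 0.286,"dy": -0.326,"dz": 0,"rx": 0,"ry": 0,"rz": 0,"claw": 0},{"dx": 0.286,"dy": -0.326,"dz": 0,"rx": 0,"ry": 0,"rz": 0,"claw": 0},{"dx": 0.286,"dy": -0.326,"dz": 0,"rx": 0,"ry": 0,"rz": 0,"claw": 0},{"dx": 0.286,"dy": -0.326,"dz": 0,"rx": 0,"ry": 0,"rz": 0,"claw": 0},{"dx": 0.286,"dy": -0.326,"dz": 0.2,"rx": 0,"ry": 0,"rz": 0,"claw": 0},{"dx": 0,"dy": 0,"dz": 0.3,"rx": 0,"ry": 0,"rz": 0,"claw": 0},{"dx": 0,"dy": 0,"dz": 0,"rx": 0,"ry": 0,"rz": 0,"claw": 0}]'

```text
time_s: 2.6
ee_pos: [0.4651, 0.2205, 0.169]
eef_rot: [3.142, 0.006, 0.371]
force: [-0.9, -0.4, 1.0]
grip_width: 0.0939
grip_force: 0.0
```

step_arm --plan '[{"dx": 0,"dy": 0,"dz": 0.4,"rx": 0,"ry": 0,"rz": 0,"claw": 0},{"dx": 0,"dy": 0,"dz": 0.4,"rx": 0,"ry": 0,"rz": 0,"claw": 0},{"dx": 0,"dy": 0,"dz": 0.4,"rx": 0,"ry": 0,"rz": 0,"claw": 0},{"dx": 0,"dy": 0,"dz": 0.3,"rx": 0,"ry": 0,"rz": 0,"claw": 0.1},{"dx": 0,"dy": 0,"dz": 0,"rx": 0,"ry": 0,"rz": 0,"claw": 0.5},{"dx": 0,"dy": 0,"dz": 0,"rx": 0,"ry": 0,"rz": 0,"claw": 0.5},{"dx": 0,"dy": 0,"dz": 0,"rx": 0,"ry": 0,"rz": 0,"claw": 0.5},{"dx": 0,"dy": 0,"dz": 0,"rx": 0,"ry": 0,"rz": 0,"claw": 0.5},{"dx": 0,"dy": 0,"dz": 0,"rx": 0,"ry": 0,"rz": 0,"claw": 0.5}]' --grip_force 10

```text
time_s: 3.5
ee_pos: [0.4678, 0.2207, 0.0246]
eef_rot: [3.141, -0.003, 0.37]
force: [-1.3, -0.9, 9.7]
grip_width: 0.0598
grip_force: 10.0
```

step_arm --plan '[{"dx": 0,"dy": 0,"dz": 0,"rx": 0,"ry": 0,"rz": 0,"claw": 0.15},{"dx": 0,"dy": 0,"dz": 0,"rx": 0,"ry": 0,"rz": 0,"claw": 0.15},{"dx": 0,"dy": 0,"dz": 0,"rx": 0,"ry": 0,"rz": 0,"claw": 0.15}]'

```text
time_s: 3.8
ee_pos: [0.4668, 0.2204, 0.0228]
eef_rot: [3.142, -0.0, 0.37]
force: [-0.6, -0.5, 0.6]
grip_width: 0.0786
grip_force: 0.0
```

step_arm --plan '[{"dx": 0,"dy": 0,"dz": 0,"rx": 0,"ry": 0,"rz": -0.09,"claw": 0.1},{"dx": 0,"dy": 0,"dz": 0,"rx": 0,"ry": 0,"rz": -0.09,"claw": 0.1},{"dx": 0,"dy": 0,"dz": 0,"rx": 0,"ry": 0,"rz": -0.09,"claw": 0.1},{"dx": 0,"dy": 0,"dz": 0,"rx": 0,"ry": 0,"rz": -0.09,"claw": 0.1},{"dx": 0,"dy": 0,"dz": 0,"rx": 0,"ry": 0,"rz": -0.09,"claw": 0.1},{"dx": 0,"dy": 0,"dz": 0,"rx": 0,"ry": 0,"rz": -0.09,"claw": 0.1},{"dx": 0,"dy": 0,"dz": 0,"rx": 0,"ry": 0,"rz": -0.09,"claw": 0.1},{"dx": 0,"dy": 0,"dz": 0,"rx": 0,"ry": 0,"rz": -0.09,"claw": 0.1},{"dx": 0,"dy": 0,"dz": 0,"rx": 0,"ry": 0,"rz": -0.09,"claw": 0.1},{"dx": 0,"dy": 0,"dz": 0.02,"rx": 0,"ry": 0,"rz": -0.09,"claw": 0.1}]'

```text
time_s: 4.8
ee_pos: [0.4668, 0.2204, 0.0207]
eef_rot: [3.141, -0.0, 1.789]
force: [-0.5, 0.0, -0.2]
grip_width: 0.0841
grip_force: 0.0
```

step_arm --plan '[{"dx": 0,"dy": 0,"dz": 0,"rx": 0,"ry": 0,"rz": -0.09,"claw": 0.1},{"dx": 0,"dy": 0,"dz": 0,"rx": 0,"ry": 0,"rz": 0,"claw": 0.3},{"dx": 0,"dy": 0,"dz": 0,"rx": 0,"ry": 0,"rz": 0,"claw": 0.5},{"dx": 0,"dy": 0,"dz": 0,"rx": 0,"ry": 0,"rz": 0,"claw": 0.5},{"dx": 0,"dy": 0,"dz": 0,"rx": 0,"ry": 0,"rz": 0,"claw": 0.5},{"dx": 0,"dy": 0,"dz": 0,"rx": 0,"ry": 0,"rz": 0,"claw": 0.5}]' --grip_force 30

```text
time_s: 5.4
ee_pos: [0.4667, 0.2204, 0.0205]
eef_rot: [3.142, -0.0, 1.924]
force: [-0.3, 0.1, 1.1]
grip_width: 0.0591
grip_force: 30.0
```

step_arm --plan '[{"dx": 0,"dy": 0,"dz": -0.4,"rx": 0,"ry": 0,"rz": 0,"claw": 0.5},{"dx": 0,"dy": 0,"dz": -0.4,"rx": 0,"ry": 0,"rz": 0,"claw": 0.5},{"dx": 0,"dy": 0,"dz": -0.4,"rx": 0,"ry": 0,"rz": 0,"claw": 0.5},{"dx": 0,"dy": 0,"dz": -0.4,"rx": 0,"ry": 0,"rz": 0,"claw": 0.5},{"dx": 0,"dy": 0,"dz": -0.4,"rx": 0,"ry": 0,"rz": 0,"claw": 0.5},{"dx": 0,"dy": 0,"dz": -0.4,"rx": 0,"ry": 0,"rz": 0,"claw": 0.5},{"dx": 0,"dy": 0,"dz": 0,"rx": 0,"ry": 0,"rz": 0,"claw": 0.5}]'

```text
time_s: 6.1
ee_pos: [0.468, 0.2209, 0.2657]
eef_rot: [3.133, -0.0, 1.924]
force: [-0.7, 0.0, -0.5]
grip_width: 0.0591
grip_force: 30.0
```

```bash
cat >> h.py <<'E'
def goal(phk=16,seat=None,flip=0,az=None):
    x=np.load("x.npy"); a=axis(x[3] if az is None else az); seat=x[:3]-.0035*a if seat is None else seat
    e1=np.cross([0,0,1],a); e1/=np.linalg.norm(e1); e2=np.cross(a,e1); f=np.radians(phk)
    k=np.cos(f)*e1+np.sin(f)*e2; tx=-k if not flip else k; tz=-a
    return seat,a,np.c_[tx,np.cross(tz,tx),tz]
def delta(tgt,Rt,o=None):
    o=o or telemetry.get_obs(); R=Ro.from_euler("xyz",o["eef_rot"]).as_matrix()
    print("t",o["time_s"],"tool shift/0.1:",(R.T@(tgt-o["ee_pos"])*10).round(3),"| rotvec/90:",(Ro.from_matrix(R.T@Rt).as_rotvec()/(np.pi/2)).round(3),"| world",(tgt-o["ee_pos"]).round(4))
E
python3 - <<'E'
from h import *
o=telemetry.get_obs(); print(o["ee_pos"].round(4),o["eef_rot"].round(3),o["grip_width"],o["grip_force"],o["force"].round(1))
p=viewer.camera("side"); cv2.imwrite("pics/d.png",crop(p,(200,90,360,210),5))
s,a,Rt=goal(); print(s,a,Rt.round(3).tolist())
# wheel underside height below TCP = tips 17mm ~ unknown; hover: underside 20mm beyond nose tip
delta(s+a*(.058+.020+.020),Rt)
E
```

```text
[0.468  0.2209 0.2657] [ 3.133 -0.     1.924] 0.05912680610943648 29.999655336141586 [-0.7  0.  -0.5]
[ 0.61405026 -0.02112245  0.13856479] [-0.48881401 -0.10517064  0.8660254 ] [[-0.436, 0.756, 0.489], [0.89, 0.445, 0.105], [-0.138, 0.481, -0.866]]
t 6.15 tool shift/0.1: [-2.707  0.054  0.39 ] | rotvec/90: [-0.324 -0.07  -0.086] | world [ 0.0989 -0.252  -0.039 ]
```

View pics/d.png

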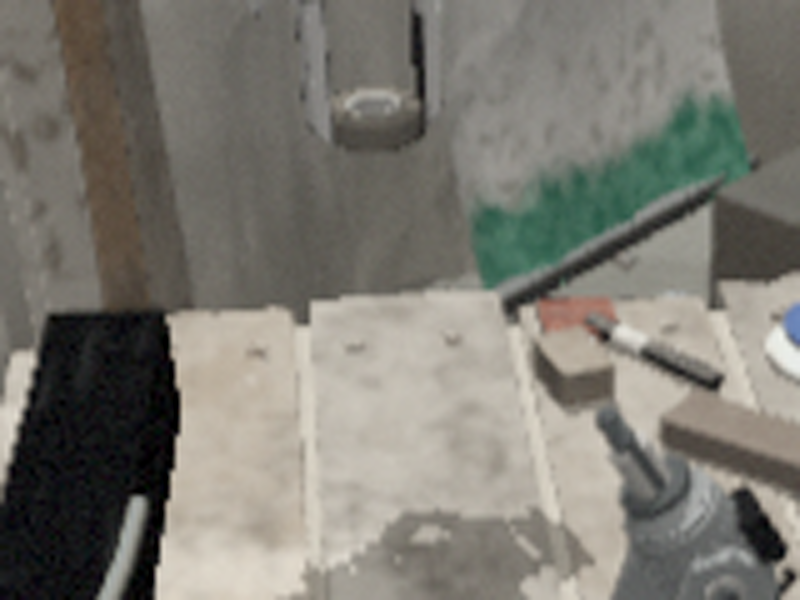

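The wheel is held level and centred in the jaws, at about (375,110) in the crop; the spindle is clear. I'll tilt first.

step_arm --plan '[{"dx": -0.3,"dy": 0,"dz": -0.1,"rx": -0.081,"ry": -0.0175,"rz": -0.0215,"claw": 0.5},{"dx": -0.3,"dy": 0,"dz": 0,"rx": -0.081,"ry": -0.0175,"rz": -0.0215,"claw": 0.5},{"dx": -0.3,"dy": 0,"dz": 0,"rx": -0.081,"ry": -0.0175,"rz": -0.0215,"claw": 0.5},{"dx": -0.3,"dy": 0,"dz": 0,"rx": -0.081,"ry": -0.0175,"rz": -0.0215,"claw": 0.5},{"dx": 0,"dy": 0,"dz": 0,"rx": 0,"ry": 0,"rz": 0,"claw": 0.5},{"dx": 0,"dy": 0,"dz": 0,"rx": 0,"ry": 0,"rz": 0,"claw": 0.5}]'

```text
time_s: 6.75
ee_pos: [0.5125, 0.1095, 0.2751]
eef_rot: [2.641, 0.137, 2.026]
force: [0.4, 0.4, -1.3]
grip_width: 0.0593
grip_force: 30.0
```

```bash
python3 - <<'E'
from h import *
s,a,Rt=goal(); delta(s+a*(.058+.020+.020),Rt)
E
```

```text
t 6.75 tool shift/0.1: [-1.417 -0.464  0.563] | rotvec/90: [-0.004 -0.    -0.001] | world [ 0.0536 -0.141  -0.0516]
```

step_arm --plan '[{"dx": -0.35,"dy": -0.12,"dz": 0,"rx": -0.004,"ry": 0,"rz": 0,"claw": 0.5},{"dx": -0.35,"dy": -0.12,"dz": 0.1,"rx": 0,"ry": 0,"rz": 0,"claw": 0.5},{"dx": -0.35,"dy": -0.12,"dz": 0.13,"rx": 0,"ry": 0,"rz": 0,"claw": 0.5},{"dx": -0.367,"dy": -0.104,"dz": 0.13,"rx": 0,"ry": 0,"rz": 0,"claw": 0.5},{"dx": 0,"dy": 0,"dz": 0,"rx": 0,"ry": 0,"rz": 0,"claw": 0.5},{"dx": 0,"dy": 0,"dz": 0,"rx": 0,"ry": 0,"rz": 0,"claw": 0.5}]'

```text
time_s: 7.35
ee_pos: [0.5577, -0.0323, 0.2412]
eef_rot: [2.635, 0.136, 2.027]
force: [0.3, 1.1, -1.2]
grip_width: 0.0593
grip_force: 30.0
```

```bash
python3 - <<'E'
from h import *
s,a,Rt=goal(); delta(s+a*(.058+.020+.020),Rt)
o=telemetry.get_obs(); R=Ro.from_euler("xyz",o["eef_rot"]).as_matrix()
im=[]
for n in("side","top"):
    p=viewer.camera(n)
    c=proj(p,o["ee_pos"]+R[:,2]*.01)[0]; r=(int(c[0])-32,int(c[1])-30,int(c[0])+34,int(c[1])+36)
    k=crop(p,r,6); 
    for sg in (.0105,.0205,):
        t=np.linspace(0,2*np.pi,60)[:,None]
        for rad in(.03,.0132):
            pts=proj(p,o["ee_pos"]+sg*R[:,2]+rad*(np.cos(t)*R[:,0]+np.sin(t)*R[:,1]))
            cv2.polylines(k,[((pts-r[:2]+.5)*6).astype(np.int32)],True,(0,0,255),1)
    im.append(k)
cv2.imwrite("pics/e.png",np.hstack(im))
E
```

```text
t 7.35 tool shift/0.1: [-0.005 -0.017  0.196] | rotvec/90: [ 0.    -0.001 -0.   ] | world [ 0.0085  0.0009 -0.0177]
```

View pics/e.png

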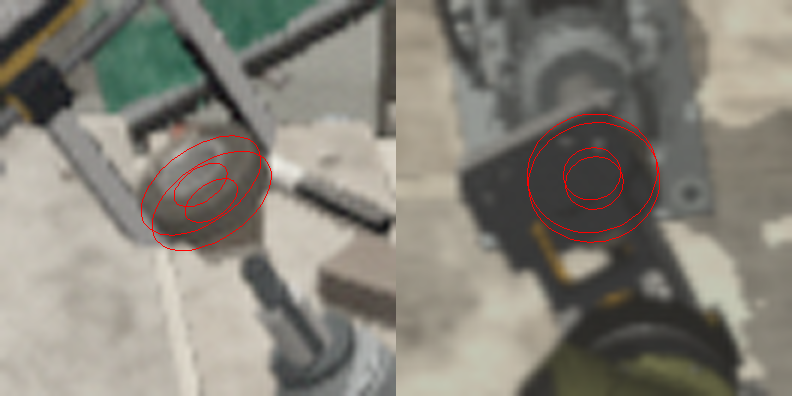

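Side view: the wheel at (205,190) lines up with the spindle axis, whose nose tip is at (255,260). I'll advance onto the nose.

step_arm --plan '[{"dx": -0.005,"dy": -0.017,"dz": 0.1,"rx": 0,"ry": 0,"rz": 0,"claw": 0.5},{"dx": 0,"dy": 0,"dz": 0.1,"rx": 0,"ry": 0,"rz": 0,"claw": 0.5},{"dx": 0,"dy": 0,"dz": 0.1,"rx": 0,"ry": 0,"rz": 0,"claw": 0.5},{"dx": 0,"dy": 0,"dz": 0.1,"rx": 0,"ry": 0,"rz": 0,"claw": 0.5},{"dx": 0,"dy": 0,"dz": 0.1,"rx": 0,"ry": 0,"rz": 0,"claw": 0.5},{"dx": 0,"dy": 0,"dz": 0,"rx": 0,"ry": 0,"rz": 0,"claw": 0.5},{"dx": 0,"dy": 0,"dz": 0,"rx": 0,"ry": 0,"rz": 0,"claw": 0.5}]'

```text
time_s: 8.15
ee_pos: [0.5811, -0.0286, 0.1981]
eef_rot: [2.633, 0.138, 2.028]
force: [-0.1, 0.3, -0.3]
grip_width: 0.0589
grip_force: 30.0
```

step_arm --plan '[{"dx": 0,"dy": 0,"dz": 0.03,"rx": 0,"ry": 0,"rz": 0,"claw": 0.5},{"dx": 0,"dy": 0,"dz": 0.03,"rx": 0,"ry": 0,"rz": 0,"claw": 0.5},{"dx": 0,"dy": 0,"dz": 0,"rx": 0,"ry": 0,"rz": 0,"claw": 0.5}]'

```text
time_s: 8.45
ee_pos: [0.5841, -0.028, 0.1929]
eef_rot: [2.632, 0.139, 2.027]
force: [1.0, 0.0, -0.5]
grip_width: 0.059
grip_force: 30.0
```

```bash
cat >> h.py <<'E'
def st(off=.0205):
    o=telemetry.get_obs(); s,a,Rt=goal(); R=Ro.from_euler("xyz",o["eef_rot"]).as_matrix(); d=o["ee_pos"]-s
    print("t",round(o["time_s"],2),"underside above seat mm",((d@a-off)*1e3).round(1),"lateral tool xy mm",((R.T@d)[:2]*1e3).round(2),"F tool",(R.T@o["force"]).round(1),"M tool",(R.T@o["moment"]).round(2),"w",round(o["grip_width"],4))
E
python3 -c "
from h import *;st()"
```

```text
t 8.45 underside above seat mm 42.0 lateral tool xy mm [-0.56  0.55] F tool [-0.3  0.5  0.9] M tool [ 0.21  0.04 -0.  ] w 0.059
```

step_arm --plan '[{"dx": 0.005,"dy": -0.005,"dz": 0.03,"rx": 0,"ry": 0,"rz": 0,"claw": 0.5},{"dx": 0,"dy": 0,"dz": 0.03,"rx": 0,"ry": 0,"rz": 0,"claw": 0.5},{"dx": 0,"dy": 0,"dz": 0.03,"rx": 0,"ry": 0,"rz": 0,"claw": 0.5},{"dx": 0,"dy": 0,"dz": 0,"rx": 0,"ry": 0,"rz": 0,"claw": 0.5}]'

```text
time_s: 8.85
ee_pos: [0.588, -0.0269, 0.1847]
eef_rot: [2.632, 0.139, 2.027]
force: [-0.8, -1.3, -1.2]
grip_width: 0.0592
grip_force: 30.0
```

```bash
python3 -c "
from h import *;st()"
```

```text
t 8.85 underside above seat mm 32.9 lateral tool xy mm [-0.16  0.04] F tool [-0.6 -1.8  0.5] M tool [ 0.35 -0.16  0.01] w 0.0592
```

step_arm --plan '[{"dx": 0,"dy": 0,"dz": 0.03,"rx": 0,"ry": 0,"rz": 0,"claw": 0.5},{"dx": 0,"dy": 0,"dz": 0.03,"rx": 0,"ry": 0,"rz": 0,"claw": 0.5},{"dx": 0,"dy": 0,"dz": 0,"rx": 0,"ry": 0,"rz": 0,"claw": 0.5}]'

```text
time_s: 9.15
ee_pos: [0.5909, -0.0269, 0.1796]
eef_rot: [2.633, 0.14, 2.027]
force: [1.1, -6.3, -2.9]
grip_width: 0.0595
grip_force: 30.0
```

```bash
python3 -c "
from h import *;st()"
```

```text
t 9.15 underside above seat mm 26.9 lateral tool xy mm [-0.74 -0.24] F tool [-5.7 -3.4  2.4] M tool [ 0.83 -1.05 -0.02] w 0.0595
```

step_arm --plan '[{"dx": -0.01,"dy": -0.006,"dz": 0.02,"rx": 0,"ry": 0,"rz": 0,"claw": 0.5},{"dx": 0,"dy": 0,"dz": 0.03,"rx": 0,"ry": 0,"rz": 0,"claw": 0.5},{"dx": 0,"dy": 0,"dz": 0,"rx": 0,"ry": 0,"rz": 0,"claw": 0.5}]'

```text
time_s: 9.45
ee_pos: [0.5932, -0.0266, 0.1749]
eef_rot: [2.633, 0.138, 2.028]
force: [0.5, -1.0, -1.2]
grip_width: 0.0588
grip_force: 30.0
```

```bash
python3 -c "
from h import *;st()"
```

```text
t 9.45 underside above seat mm 21.7 lateral tool xy mm [-0.82 -0.61] F tool [-0.9 -0.7  1.2] M tool [ 0.28 -0.02  0.02] w 0.0588
```

step_arm --plan '[{"dx": 0,"dy": 0,"dz": 0.03,"rx": 0,"ry": 0,"rz": 0,"claw": 0.5},{"dx": 0,"dy": 0,"dz": 0.03,"rx": 0,"ry": 0,"rz": 0,"claw": 0.5},{"dx": 0,"dy": 0,"dz": 0.03,"rx": 0,"ry": 0,"rz": 0,"claw": 0.5},{"dx": 0,"dy": 0,"dz": 0,"rx": 0,"ry": 0,"rz": 0,"claw": 0.5}]'

```text
time_s: 9.85
ee_pos: [0.5977, -0.0258, 0.1671]
eef_rot: [2.633, 0.138, 2.028]
force: [0.4, -1.1, -2.0]
grip_width: 0.0594
grip_force: 30.0
```

```bash
python3 -c "
from h import *;st()"
```

```text
t 9.85 underside above seat mm 12.7 lateral tool xy mm [-0.92 -0.63] F tool [-0.8 -1.2  1.8] M tool [ 0.29 -0.14 -0.05] w 0.0594
```

step_arm --plan '[{"dx": 0,"dy": 0,"dz": 0.03,"rx": 0,"ry": 0,"rz": 0,"claw": 0.5},{"dx": 0,"dy": 0,"dz": 0.03,"rx": 0,"ry": 0,"rz": 0,"claw": 0.5},{"dx": 0,"dy": 0,"dz": 0,"rx": 0,"ry": 0,"rz": 0,"claw": 0.5}]'

```text
time_s: 10.15
ee_pos: [0.6007, -0.0252, 0.162]
eef_rot: [2.633, 0.139, 2.027]
force: [0.9, -1.9, -2.3]
grip_width: 0.0593
grip_force: 30.0
```

```bash
python3 -c "
from h import *;st()"
```

```text
t 10.15 underside above seat mm 6.8 lateral tool xy mm [-1.  -0.6] F tool [-1.8 -1.2  2.2] M tool [ 0.41 -0.28 -0.04] w 0.0593
```

step_arm --plan '[{"dx": -0.002,"dy": 0,"dz": 0.02,"rx": 0,"ry": 0,"rz": 0,"claw": 0.5},{"dx": 0,"dy": 0,"dz": 0.02,"rx": 0,"ry": 0,"rz": 0,"claw": 0.5},{"dx": 0,"dy": 0,"dz": 0,"rx": 0,"ry": 0,"rz": 0,"claw": 0.5}]'

```text
time_s: 10.45
ee_pos: [0.6027, -0.0249, 0.1587]
eef_rot: [2.632, 0.139, 2.027]
force: [0.2, -1.5, -1.8]
grip_width: 0.0592
grip_force: 30.0
```

```bash
python3 -c "
from h import *;st()"
```

```text
t 10.45 underside above seat mm 2.9 lateral tool xy mm [-1.21 -0.52] F tool [-1.2 -1.3  1.5] M tool [ 0.4  -0.2  -0.05] w 0.0592
```

step_arm --plan '[{"dx": 0,"dy": 0,"dz": 0.015,"rx": 0,"ry": 0,"rz": 0,"claw": 0.5},{"dx": 0,"dy": 0,"dz": 0.015,"rx": 0,"ry": 0,"rz": 0,"claw": 0.5},{"dx": 0,"dy": 0,"dz": 0,"rx": 0,"ry": 0,"rz": 0,"claw": 0.5}]'

```text
time_s: 10.75
ee_pos: [0.6037, -0.0248, 0.1576]
eef_rot: [2.632, 0.139, 2.028]
force: [-22.4, -3.4, 17.7]
grip_width: 0.0589
grip_force: 30.1
```

```bash
python3 -c "
from h import *;st()"
```

```text
t 10.75 underside above seat mm 1.4 lateral tool xy mm [-1.35 -0.3 ] F tool [  4.4  -9.9 -26.7] M tool [ 2.13  0.68 -0.06] w 0.0589
```

Wheel met the seat with 27 N axial, 1.4 mm off the estimate. Releasing and backing out along the axis.

step_arm --plan '[{"dx": 0,"dy": 0,"dz": -0.01,"rx": 0,"ry": 0,"rz": 0,"claw": 0.5},{"dx": 0,"dy": 0,"dz": 0,"rx": 0,"ry": 0,"rz": 0,"claw": 0.2},{"dx": 0,"dy": 0,"dz": 0,"rx": 0,"ry": 0,"rz": 0,"claw": 0.2},{"dx": 0,"dy": 0,"dz": 0,"rx": 0,"ry": 0,"rz": 0,"claw": 0.2},{"dx": 0,"dy": 0,"dz": 0,"rx": 0,"ry": 0,"rz": 0,"claw": 0.2}]'

```text
time_s: 11.25
ee_pos: [0.6037, -0.0247, 0.1572]
eef_rot: [2.632, 0.139, 2.027]
force: [0.3, -0.6, 0.9]
grip_width: 0.075
grip_force: 0.0
```

```bash
python3 -c "
from h import *;st()"
```

```text
t 11.25 underside above seat mm 1.1 lateral tool xy mm [-1.24 -0.36] F tool [-0.8  0.4 -0.7] M tool [ 0.06  0.03 -0.03] w 0.075
```

step_arm --plan '[{"dx": 0,"dy": 0,"dz": -0.1,"rx": 0,"ry": 0,"rz": 0,"claw": 0.2},{"dx": 0,"dy": 0,"dz": -0.2,"rx": 0,"ry": 0,"rz": 0,"claw": 0.2},{"dx": 0,"dy": 0,"dz": -0.3,"rx": 0,"ry": 0,"rz": 0,"claw": 0.1},{"dx": 0,"dy": 0,"dz": -0.4,"rx": 0,"ry": 0,"rz": 0,"claw": 0},{"dx": 0,"dy": 0,"dz": -0.3,"rx": 0,"ry": 0,"rz": 0,"claw": 0},{"dx": 0,"dy": 0,"dz": 0,"rx": 0,"ry": 0,"rz": 0,"claw": 0}]'

```text
time_s: 11.85
ee_pos: [0.5396, -0.0392, 0.2743]
eef_rot: [2.627, 0.143, 2.026]
force: [0.5, -0.2, 0.3]
grip_width: 0.0934
grip_force: 0.0
```

```bash
python3 - <<'E'
from h import *
st()
R=Ro.from_euler("xyz",[np.pi,0,1.57+.105]).as_matrix()
R1=Ro.from_euler("xyz",[np.pi,0,.105]).as_matrix()
delta(np.array([.452,-.2365,.20]),R)
p=viewer.camera("side"); s,a,_=goal(); s=s+.0014*a
W,m=cloud(p,(300,165,365,245)); q=W[m]; d=q-s; h=d@a; r=np.linalg.norm(d-np.outer(h,a),axis=1)
k=(r>.016)&(r<.028)&(h>.005)&(h<.04); print("wheel top heights",k.sum(),np.percentile(h[k],[10,50,90]).round(4))
A=np.c_[(d-np.outer(h,a))[k][:,:2],np.ones(k.sum())]; print(np.linalg.lstsq(A,h[k],rcond=None)[0].round(3))
cv2.imwrite("pics/f.png",crop(p,(290,150,370,210),8))
E
```

```text
t 11.85 underside above seat mm 135.4 lateral tool xy mm [-2.99  2.17] F tool [-0.4  0.5 -0.1] M tool [ 0.15  0.04 -0.01] w 0.0934
t 11.85 tool shift/0.1: [-1.267e+00 -1.900e+00 -1.000e-03] | rotvec/90: [0.34  0.031 0.242] | world [-0.0876 -0.1973 -0.0743]
wheel top heights 123 [0.0173 0.0207 0.0226]
[0.024 0.07  0.02 ]
```

View pics/f.png

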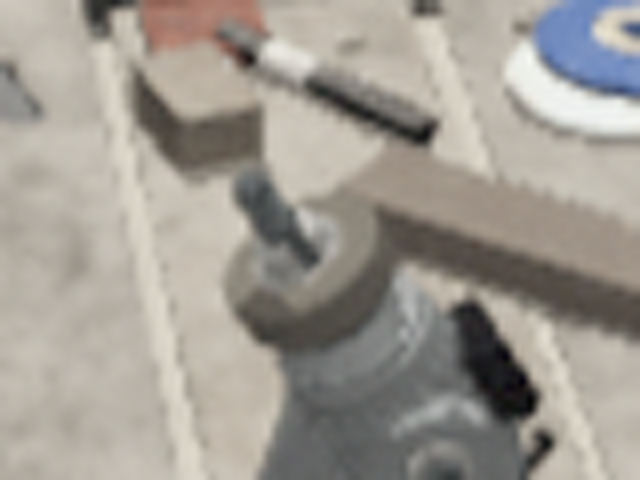

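Picture: the wheel sits on the spindle at (310,270), face parallel to the seat, with the keyway strip visible at (312,250). On to the flange.

step_arm --plan '[{"dx": -0.211,"dy": -0.317,"dz": 0,"rx": 0,"ry": 0,"rz": 0,"claw": 0},{"dx": -0.211,"dy": -0.317,"dz": 0,"rx": 0,"ry": 0,"rz": 0,"claw": 0},{"dx": -0.211,"dy": -0.317,"dz": 0,"rx": 0,"ry": 0,"rz": 0,"claw": 0},{"dx": -0.211,"dy": -0.317,"dz": 0,"rx": 0.085,"ry": 0.008,"rz": 0,"claw": 0},{"dx": -0.211,"dy": -0.317,"dz": 0,"rx": 0.085,"ry": 0.008,"rz": 0,"claw": 0},{"dx": -0.211,"dy": -0.317,"dz": 0,"rx": 0.085,"ry": 0.008,"rz": 0,"claw": 0},{"dx": 0,"dy": 0,"dz": 0,"rx": 0.085,"ry": 0.008,"rz": 0,"claw": 0},{"dx": 0,"dy": 0,"dz": 0,"rx": 0,"ry": 0,"rz": 0,"claw": 0}]'

```text
time_s: 12.7
ee_pos: [0.4478, -0.2364, 0.2048]
eef_rot: [-3.112, 0.089, 2.04]
force: [-0.5, -0.6, -0.5]
grip_width: 0.0944
grip_force: 0.0
```

```bash
python3 - <<'E'
from h import *
R1=Ro.from_euler("xyz",[np.pi,0,.105]).as_matrix(); delta(np.array([.452,-.2365,.10]),R1); print(telemetry.get_obs()["qpos"].round(2))
E
```

```text
t 12.7 tool shift/0.1: [0.073 0.069 1.044] | rotvec/90: [0.042 0.056 1.23 ] | world [ 4.200e-03 -1.000e-04 -1.048e-01]
[-0.52  0.19  1.7  -0.08  1.19 -0.96]
```

step_arm --plan '[{"dx": 0.073,"dy": 0.069,"dz": 0.3,"rx": 0.0032,"ry": 0.0043,"rz": 0.0946,"claw": 0},{"dx": 0,"dy": 0,"dz": 0,"rx": 0.0032,"ry": 0.0043,"rz": 0.0946,"claw": 0},{"dx": 0,"dy": 0,"dz": 0,"rx": 0.0032,"ry": 0.0043,"rz": 0.0946,"claw": 0},{"dx": 0,"dy": 0,"dz": 0,"rx": 0.0032,"ry": 0.0043,"rz": 0.0946,"claw": 0},{"dx": 0,"dy": 0,"dz": 0,"rx": 0.0032,"ry": 0.0043,"rz": 0.0946,"claw": 0},{"dx": 0,"dy": 0,"dz": 0,"rx": 0.0032,"ry": 0.0043,"rz": 0.0946,"claw": 0},{"dx": 0,"dy": 0,"dz": 0,"rx": 0.0032,"ry": 0.0043,"rz": 0.0946,"claw": 0},{"dx": 0,"dy": 0,"dz": 0,"rx": 0.0032,"ry": 0.0043,"rz": 0.0946,"claw": 0},{"dx": 0,"dy": 0,"dz": 0,"rx": 0.0032,"ry": 0.0043,"rz": 0.0946,"claw": 0},{"dx": 0,"dy": 0,"dz": 0,"rx": 0.0032,"ry": 0.0043,"rz": 0.0946,"claw": 0}]'

```text
time_s: 13.7
ee_pos: [0.4504, -0.2291, 0.1747]
eef_rot: [3.13, 0.015, 0.546]
force: [0.0, 0.1, -0.6]
grip_width: 0.0938
grip_force: 0.0
```

step_arm --plan '[{"dx": 0,"dy": 0,"dz": 0,"rx": 0.0032,"ry": 0.0043,"rz": 0.0946,"claw": 0.2},{"dx": 0,"dy": 0,"dz": 0,"rx": 0.0032,"ry": 0.0043,"rz": 0.0946,"claw": 0.25},{"dx": 0,"dy": 0,"dz": 0,"rx": 0.0032,"ry": 0.0043,"rz": 0.0946,"claw": 0.25},{"dx": 0,"dy": 0,"dz": 0,"rx": 0,"ry": 0,"rz": 0,"claw": 0.25},{"dx": 0,"dy": 0,"dz": 0,"rx": 0,"ry": 0,"rz": 0,"claw": 0.25}]'

```text
time_s: 14.2
ee_pos: [0.4503, -0.2295, 0.1751]
eef_rot: [-3.141, -0.006, 0.11]
force: [0.7, -0.7, -0.6]
grip_width: 0.0707
grip_force: 0.0
```

```bash
python3 - <<'E'
from h import *
R1=Ro.from_euler("xyz",[np.pi,0,.105]).as_matrix(); delta(np.array([.452,-.2365,.0262]),R1)
E
```

```text
t 14.2 tool shift/0.1: [1.000e-03 7.200e-02 1.489e+00] | rotvec/90: [-0.    -0.004  0.003] | world [ 0.0017 -0.007  -0.1489]
```

step_arm --plan '[{"dx": 0,"dy": 0.072,"dz": 0.3,"rx": 0,"ry": -0.004,"rz": 0.003,"claw": 0.25},{"dx": 0,"dy": 0,"dz": 0.4,"rx": 0,"ry": 0,"rz": 0,"claw": 0.25},{"dx": 0,"dy": 0,"dz": 0.4,"rx": 0,"ry": 0,"rz": 0,"claw": 0.25},{"dx": 0,"dy": 0,"dz": 0.3,"rx": 0,"ry": 0,"rz": 0,"claw": 0.25},{"dx": 0,"dy": 0,"dz": 0.085,"rx": 0,"ry": 0,"rz": 0,"claw": 0.25},{"dx": 0,"dy": 0,"dz": 0,"rx": 0,"ry": 0,"rz": 0,"claw": 0.25},{"dx": 0,"dy": 0,"dz": 0,"rx": 0,"ry": 0,"rz": 0,"claw": 0.25}]'

```text
time_s: 14.9
ee_pos: [0.4518, -0.2375, 0.0284]
eef_rot: [3.14, 0.0, 0.102]
force: [0.6, -0.7, 0.4]
grip_width: 0.0705
grip_force: 0.0
```

step_arm --plan '[{"dx": 0,"dy": 0,"dz": 0,"rx": 0,"ry": 0,"rz": 0,"claw": 0.45},{"dx": 0,"dy": 0,"dz": 0,"rx": 0,"ry": 0,"rz": 0,"claw": 0.65},{"dx": 0,"dy": 0,"dz": 0,"rx": 0,"ry": 0,"rz": 0,"claw": 0.65},{"dx": 0,"dy": 0,"dz": 0,"rx": 0,"ry": 0,"rz": 0,"claw": 0.65},{"dx": 0,"dy": 0,"dz": 0,"rx": 0,"ry": 0,"rz": 0,"claw": 0.65},{"dx": 0,"dy": 0,"dz": 0,"rx": 0,"ry": 0,"rz": 0,"claw": 0.65}]' --grip_force 8

```text
time_s: 15.5
ee_pos: [0.4512, -0.2372, 0.0273]
eef_rot: [3.141, 0.002, 0.1]
force: [-1.1, 0.6, 4.5]
grip_width: 0.0397
grip_force: 8.0
```

Gripped at 39.7 mm, the 40 mm round of the hub, so it is centred. Opening, turning +90°, then gripping the flats.

step_arm --plan '[{"dx": 0,"dy": 0,"dz": 0,"rx": 0,"ry": 0,"rz": 0,"claw": 0.35},{"dx": 0,"dy": 0,"dz": 0,"rx": 0,"ry": 0,"rz": 0,"claw": 0.35},{"dx": 0,"dy": 0,"dz": 0,"rx": 0,"ry": 0,"rz": 0,"claw": 0.35},{"dx": 0,"dy": 0,"dz": 0,"rx": 0,"ry": 0,"rz": -0.091,"claw": 0.35},{"dx": 0,"dy": 0,"dz": 0,"rx": 0,"ry": 0,"rz": -0.091,"claw": 0.35},{"dx": 0,"dy": 0,"dz": 0,"rx": 0,"ry": 0,"rz": -0.091,"claw": 0.35},{"dx": 0,"dy": 0,"dz": 0,"rx": 0,"ry": 0,"rz": -0.091,"claw": 0.35},{"dx": 0,"dy": 0,"dz": 0,"rx": 0,"ry": 0,"rz": -0.091,"claw": 0.35},{"dx": 0,"dy": 0,"dz": 0,"rx": 0,"ry": 0,"rz": -0.091,"claw": 0.35},{"dx": 0,"dy": 0,"dz": 0,"rx": 0,"ry": 0,"rz": -0.091,"claw": 0.35}]'

```text
time_s: 16.5
ee_pos: [0.451, -0.2371, 0.0269]
eef_rot: [-3.14, 0.002, 1.107]
force: [-0.4, -0.1, -0.4]
grip_width: 0.061
grip_force: 0.0
```

step_arm --plan '[{"dx": 0,"dy": 0,"dz": 0,"rx": 0,"ry": 0,"rz": -0.091,"claw": 0.35},{"dx": 0,"dy": 0,"dz": 0,"rx": 0,"ry": 0,"rz": -0.091,"claw": 0.35},{"dx": 0,"dy": 0,"dz": 0,"rx": 0,"ry": 0,"rz": -0.091,"claw": 0.35},{"dx": 0,"dy": 0,"dz": 0,"rx": 0,"ry": 0,"rz": -0.091,"claw": 0.35},{"dx": 0,"dy": 0,"dz": 0,"rx": 0,"ry": 0,"rz": 0,"claw": 0.35}]'

```text
time_s: 17.0
ee_pos: [0.451, -0.2371, 0.0269]
eef_rot: [-3.14, 0.001, 1.675]
force: [0.3, -0.7, -0.0]
grip_width: 0.0616
grip_force: 0.0
```

step_arm --plan '[{"dx": 0,"dy": 0,"dz": 0,"rx": 0,"ry": 0,"rz": 0,"claw": 0.55},{"dx": 0,"dy": 0,"dz": 0,"rx": 0,"ry": 0,"rz": 0,"claw": 0.75},{"dx": 0,"dy": 0,"dz": 0,"rx": 0,"ry": 0,"rz": 0,"claw": 0.75},{"dx": 0,"dy": 0,"dz": 0,"rx": 0,"ry": 0,"rz": 0,"claw": 0.75},{"dx": 0,"dy": 0,"dz": 0,"rx": 0,"ry": 0,"rz": 0,"claw": 0.75},{"dx": 0,"dy": 0,"dz": 0,"rx": 0,"ry": 0,"rz": 0,"claw": 0.75}]' --grip_force 40

```text
time_s: 17.6
ee_pos: [0.451, -0.2371, 0.027]
eef_rot: [-3.14, 0.001, 1.672]
force: [-0.2, 1.0, -0.5]
grip_width: 0.0317
grip_force: 40.0
```

Width is 31.7 mm, so the grip is on the flats. Lift, tilt, and update the seat from the wheel's contact data.

step_arm --plan '[{"dx": 0,"dy": 0,"dz": -0.3,"rx": 0,"ry": 0,"rz": 0,"claw": 0.75},{"dx": 0,"dy": 0,"dz": -0.4,"rx": 0,"ry": 0,"rz": 0,"claw": 0.75},{"dx": 0,"dy": 0,"dz": -0.4,"rx": 0,"ry": 0,"rz": 0,"claw": 0.75},{"dx": 0,"dy": 0,"dz": -0.4,"rx": 0,"ry": 0,"rz": 0,"claw": 0.75},{"dx": 0,"dy": 0,"dz": -0.4,"rx": 0,"ry": 0,"rz": 0,"claw": 0.75},{"dx": 0,"dy": 0,"dz": -0.4,"rx": 0,"ry": 0,"rz": 0,"claw": 0.75},{"dx": 0,"dy": 0,"dz": 0,"rx": 0,"ry": 0,"rz": 0,"claw": 0.75}]'

```text
time_s: 18.3
ee_pos: [0.4527, -0.2376, 0.2621]
eef_rot: [3.137, 0.006, 1.673]
force: [-0.3, -0.2, -2.0]
grip_width: 0.0315
grip_force: 40.0
```

```bash
python3 - <<'E'
from h import *
s,a,Rt=goal(); s=s-.0009*Rt[:,0]-.00055*Rt[:,1]+.0012*a; x=np.load("x.npy"); x[:3]=s+.0035*a; np.save("x.npy",x)
s,a,Rt=goal(); print(s); delta(s+a*(.058+.025+.027),Rt); print(telemetry.get_obs()["ee_pos"],telemetry.get_obs()["grip_width"])
E
```

```text
[ 0.61343996 -0.02229376  0.13946371]
t 18.3 tool shift/0.1: [1.92  1.27  0.268] | rotvec/90: [-0.332 -0.024 -0.241] | world [ 0.107   0.2037 -0.0274]
[ 0.4526712  -0.23758384  0.26208383] 0.03148944146376073
```

step_arm --plan '[{"dx": 0.3,"dy": 0.2,"dz": -0.05,"rx": 0,"ry": 0,"rz": 0,"claw": 0.75},{"dx": 0.3,"dy": 0.2,"dz": -0.05,"rx": 0,"ry": 0,"rz": 0,"claw": 0.75},{"dx": 0.3,"dy": 0.2,"dz": 0,"rx": 0,"ry": 0,"rz": 0,"claw": 0.75},{"dx": 0.3,"dy": 0.2,"dz": 0,"rx": 0,"ry": 0,"rz": 0,"claw": 0.75},{"dx": 0,"dy": 0,"dz": 0,"rx": -0.0664,"ry": -0.0048,"rz": -0.0482,"claw": 0.75},{"dx": 0,"dy": 0,"dz": 0,"rx": -0.0664,"ry": -0.0048,"rz": -0.0482,"claw": 0.75},{"dx": 0,"dy": 0,"dz": 0,"rx": -0.0664,"ry": -0.0048,"rz": -0.0482,"claw": 0.75},{"dx": 0,"dy": 0,"dz": 0,"rx": -0.0664,"ry": -0.0048,"rz": -0.0482,"claw": 0.75},{"dx": 0,"dy": 0,"dz": 0,"rx": -0.0664,"ry": -0.0048,"rz": -0.0482,"claw": 0.75},{"dx": 0,"dy": 0,"dz": 0,"rx": 0,"ry": 0,"rz": 0,"claw": 0.75}]'

```text
time_s: 19.3
ee_pos: [0.5175, -0.1097, 0.2651]
eef_rot: [2.639, 0.13, 2.027]
force: [0.2, 0.6, -2.3]
grip_width: 0.0317
grip_force: 40.0
```

```bash
python3 - <<'E'
from h import *
s,a,Rt=goal(); delta(s+a*(.058+.025+.027),Rt)
E
```

```text
t 19.3 tool shift/0.1: [0.53  0.511 0.551] | rotvec/90: [-0.003 -0.005 -0.002] | world [ 0.0422  0.0758 -0.0304]
```

step_arm --plan '[{"dx": 0.27,"dy": 0.26,"dz": 0.1,"rx": -0.003,"ry": -0.005,"rz": -0.002,"claw": 0.75},{"dx": 0.26,"dy": 0.251,"dz": 0.15,"rx": 0,"ry": 0,"rz": 0,"claw": 0.75},{"dx": 0,"dy": 0,"dz": 0.15,"rx": 0,"ry": 0,"rz": 0,"claw": 0.75},{"dx": 0,"dy": 0,"dz": 0.15,"rx": 0,"ry": 0,"rz": 0,"claw": 0.75},{"dx": 0,"dy": 0,"dz": 0,"rx": 0,"ry": 0,"rz": 0,"claw": 0.75},{"dx": 0,"dy": 0,"dz": 0,"rx": 0,"ry": 0,"rz": 0,"claw": 0.75}]'

```text
time_s: 19.9
ee_pos: [0.5613, -0.0337, 0.2362]
eef_rot: [2.636, 0.138, 2.024]
force: [-0.3, -0.7, -1.4]
grip_width: 0.0317
grip_force: 40.0
```

```bash
python3 - <<'E'
from h import *
st(.027); s,a,Rt=goal(); delta(s+a*(.058+.005+.027),Rt)
p=viewer.camera("side"); cv2.imwrite("pics/g.png",crop(p,(280,120,370,210),6))
E
```

```text
t 19.9 underside above seat mm 83.5 lateral tool xy mm [-0.83  1.86] F tool [-0.3 -1.3  1. ] M tool [ 0.28  0.03 -0.05] w 0.0317
t 19.9 tool shift/0.1: [ 0.008 -0.02   0.205] | rotvec/90: [-0.001  0.    -0.001] | world [ 0.0081  0.0019 -0.0188]
```

View pics/g.png

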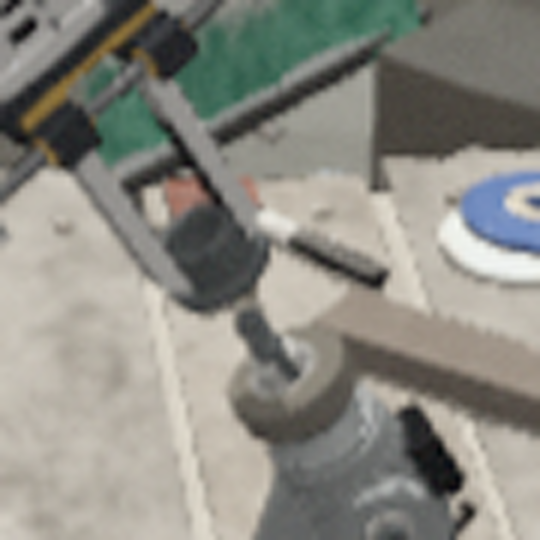

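The flange is held straight at (220,255), in line with the nose at (255,325). Correcting the lateral offset and advancing to the tip.

step_arm --plan '[{"dx": 0.008,"dy": -0.02,"dz": 0.1,"rx": 0,"ry": 0,"rz": 0,"claw": 0.75},{"dx": 0,"dy": 0,"dz": 0.1,"rx": 0,"ry": 0,"rz": 0,"claw": 0.75},{"dx": 0,"dy": 0,"dz": 0,"rx": 0,"ry": 0,"rz": 0,"claw": 0.75},{"dx": 0,"dy": 0,"dz": 0,"rx": 0,"ry": 0,"rz": 0,"claw": 0.75}]'

```text
time_s: 20.35
ee_pos: [0.5693, -0.0319, 0.2177]
eef_rot: [2.635, 0.139, 2.025]
force: [-0.4, -0.5, -1.0]
grip_width: 0.0316
grip_force: 40.0
```

```bash
python3 -c "
from h import *;st(.027)"
```

```text
t 20.35 underside above seat mm 63.4 lateral tool xy mm [-0.17 -0.06] F tool [-0.1 -1.   0.6] M tool [0.24 0.08 0.  ] w 0.0316
```

step_arm --plan '[{"dx": 0.002,"dy": 0,"dz": 0.03,"rx": 0,"ry": 0,"rz": 0,"claw": 0.75},{"dx": 0,"dy": 0,"dz": 0.03,"rx": 0,"ry": 0,"rz": 0,"claw": 0.75},{"dx": 0,"dy": 0,"dz": 0.03,"rx": 0,"ry": 0,"rz": 0,"claw": 0.75},{"dx": 0,"dy": 0,"dz": 0,"rx": 0,"ry": 0,"rz": 0,"claw": 0.75}]'

```text
time_s: 20.75
ee_pos: [0.5736, -0.0307, 0.2098]
eef_rot: [2.635, 0.139, 2.026]
force: [0.7, 0.6, -1.4]
grip_width: 0.0314
grip_force: 40.0
```

```bash
python3 -c "
from h import *;st(.027)"
```

```text
t 20.75 underside above seat mm 54.3 lateral tool xy mm [ 0.12 -0.03] F tool [0.4 0.1 1.6] M tool [ 0.25 -0.   -0.02] w 0.0314
```

step_arm --plan '[{"dx": 0,"dy": 0,"dz": 0.03,"rx": 0,"ry": 0,"rz": 0,"claw": 0.75},{"dx": 0,"dy": 0,"dz": 0.03,"rx": 0,"ry": 0,"rz": 0,"claw": 0.75},{"dx": 0,"dy": 0,"dz": 0,"rx": 0,"ry": 0,"rz": 0,"claw": 0.75}]'

```text
time_s: 21.05
ee_pos: [0.5765, -0.0301, 0.2046]
eef_rot: [2.635, 0.139, 2.026]
force: [-0.7, 0.4, -1.5]
grip_width: 0.0317
grip_force: 40.0
```

```bash
python3 -c "
from h import *;st(.027)"
```

```text
t 21.05 underside above seat mm 48.2 lateral tool xy mm [ 0.11 -0.08] F tool [ 0.9 -1.   1. ] M tool [ 0.29  0.   -0.06] w 0.0317
```

Over the nose with no contact. Continuing to just above the shoulder, then down in steps.

step_arm --plan '[{"dx": 0,"dy": 0,"dz": 0.03,"rx": 0,"ry": 0,"rz": 0,"claw": 0.75},{"dx": 0,"dy": 0,"dz": 0.03,"rx": 0,"ry": 0,"rz": 0,"claw": 0.75},{"dx": 0,"dy": 0,"dz": 0.03,"rx": 0,"ry": 0,"rz": 0,"claw": 0.75},{"dx": 0,"dy": 0,"dz": 0.03,"rx": 0,"ry": 0,"rz": 0,"claw": 0.75},{"dx": 0,"dy": 0,"dz": 0,"rx": 0,"ry": 0,"rz": 0,"claw": 0.75}]'

```text
time_s: 21.55
ee_pos: [0.5824, -0.0288, 0.1941]
eef_rot: [2.635, 0.139, 2.026]
force: [0.6, 1.0, -1.6]
grip_width: 0.0312
grip_force: 40.0
```

```bash
python3 -c "
from h import *;st(.027)"
```

```text
t 21.55 underside above seat mm 36.2 lateral tool xy mm [ 0.16 -0.09] F tool [0.8 0.1 1.8] M tool [0.27 0.02 0.06] w 0.0312
```

step_arm --plan '[{"dx": 0,"dy": 0,"dz": 0.02,"rx": 0,"ry": 0,"rz": 0,"claw": 0.75},{"dx": 0,"dy": 0,"dz": 0.02,"rx": 0,"ry": 0,"rz": 0,"claw": 0.75},{"dx": 0,"dy": 0,"dz": 0,"rx": 0,"ry": 0,"rz": 0,"claw": 0.75}]'

```text
time_s: 21.85
ee_pos: [0.5844, -0.0284, 0.1909]
eef_rot: [2.635, 0.139, 2.026]
force: [-0.0, -0.0, -1.0]
grip_width: 0.0318
grip_force: 40.0
```

```bash
python3 -c "
from h import *;st(.027)"
```

```text
t 21.85 underside above seat mm 32.4 lateral tool xy mm [0.06 0.05] F tool [ 0.1 -0.5  0.8] M tool [0.28 0.08 0.03] w 0.0318
```

step_arm --plan '[{"dx": 0,"dy": 0,"dz": 0.02,"rx": 0,"ry": 0,"rz": 0,"claw": 0.75},{"dx": 0,"dy": 0,"dz": 0.02,"rx": 0,"ry": 0,"rz": 0,"claw": 0.75},{"dx": 0,"dy": 0,"dz": 0,"rx": 0,"ry": 0,"rz": 0,"claw": 0.75}]'

```text
time_s: 22.15
ee_pos: [0.5863, -0.028, 0.1874]
eef_rot: [2.635, 0.139, 2.025]
force: [-0.4, -1.8, -1.9]
grip_width: 0.0317
grip_force: 40.0
```

```bash
python3 -c "
from h import *;st(.027)"
```

```text
t 22.15 underside above seat mm 28.4 lateral tool xy mm [0.02 0.02] F tool [-1.2 -2.   1.2] M tool [ 0.32 -0.05  0.  ] w 0.0317
```

Already 3.6 mm below the shoulder without axial force, so the tabs are entering the keyways. Continuing.

step_arm --plan '[{"dx": -0.003,"dy": -0.004,"dz": 0.02,"rx": 0,"ry": 0,"rz": 0,"claw": 0.75},{"dx": 0,"dy": 0,"dz": 0.02,"rx": 0,"ry": 0,"rz": 0,"claw": 0.75},{"dx": 0,"dy": 0,"dz": 0,"rx": 0,"ry": 0,"rz": 0,"claw": 0.75}]'

```text
time_s: 22.45
ee_pos: [0.5881, -0.028, 0.1838]
eef_rot: [2.635, 0.139, 2.026]
force: [0.8, -0.6, -1.6]
grip_width: 0.0314
grip_force: 40.0
```

```bash
python3 -c "
from h import *;st(.027)"
```

```text
t 22.45 underside above seat mm 24.4 lateral tool xy mm [-0.23 -0.37] F tool [-0.7 -0.4  1.7] M tool [ 0.21  0.06 -0.01] w 0.0314
```

step_arm --plan '[{"dx": 0,"dy": 0,"dz": 0.015,"rx": 0,"ry": 0,"rz": 0,"claw": 0.75},{"dx": 0,"dy": 0,"dz": 0.015,"rx": 0,"ry": 0,"rz": 0,"claw": 0.75},{"dx": 0,"dy": 0,"dz": 0,"rx": 0,"ry": 0,"rz": 0,"claw": 0.75}]'

```text
time_s: 22.75
ee_pos: [0.5896, -0.0277, 0.1813]
eef_rot: [2.635, 0.139, 2.026]
force: [-0.4, -0.1, -1.0]
grip_width: 0.0316
grip_force: 40.0
```

```bash
python3 -c "
from h import *;st(.027)"
```

```text
t 22.75 underside above seat mm 21.5 lateral tool xy mm [-0.24 -0.31] F tool [ 0.2 -0.8  0.7] M tool [0.28 0.03 0.01] w 0.0316
```

step_arm --plan '[{"dx": 0,"dy": 0,"dz": 0.015,"rx": 0,"ry": 0,"rz": 0,"claw": 0.75},{"dx": 0,"dy": 0,"dz": 0.015,"rx": 0,"ry": 0,"rz": 0,"claw": 0.75},{"dx": 0,"dy": 0,"dz": 0,"rx": 0,"ry": 0,"rz": 0,"claw": 0.75}]'

```text
time_s: 23.05
ee_pos: [0.5904, -0.0276, 0.1805]
eef_rot: [2.634, 0.14, 2.026]
force: [-27.7, -2.2, 23.3]
grip_width: 0.0316
grip_force: 40.0
```

```bash
python3 -c "
from h import *;st(.027)"
```

```text
t 23.05 underside above seat mm 20.4 lateral tool xy mm [-0.4   0.03] F tool [  6.9 -10.7 -33.9] M tool [2.62 1.18 0.02] w 0.0316
```

34 N at 20.4 mm: the flange is down on the wheel, tabs in the keyways. Relax, release, back out.

step_arm --plan '[{"dx": 0,"dy": 0,"dz": -0.01,"rx": 0,"ry": 0,"rz": 0,"claw": 0.75},{"dx": 0,"dy": 0,"dz": 0,"rx": 0,"ry": 0,"rz": 0,"claw": 0.5},{"dx": 0,"dy": 0,"dz": 0,"rx": 0,"ry": 0,"rz": 0,"claw": 0.4},{"dx": 0,"dy": 0,"dz": 0,"rx": 0,"ry": 0,"rz": 0,"claw": 0.4},{"dx": 0,"dy": 0,"dz": 0,"rx": 0,"ry": 0,"rz": 0,"claw": 0.4}]'

```text
time_s: 23.55
ee_pos: [0.5906, -0.0275, 0.1797]
eef_rot: [2.634, 0.139, 2.025]
force: [0.2, -0.2, 0.1]
grip_width: 0.0561
grip_force: 0.0
```

```bash
python3 -c "
from h import *;st(.027)"
```

```text
t 23.55 underside above seat mm 19.5 lateral tool xy mm [-0.33 -0.2 ] F tool [-0.3  0.1  0. ] M tool [0.16 0.05 0.05] w 0.0561
```

step_arm --plan '[{"dx": 0.003,"dy": 0,"dz": -0.1,"rx": 0,"ry": 0,"rz": 0,"claw": 0.4},{"dx": 0,"dy": 0,"dz": -0.2,"rx": 0,"ry": 0,"rz": 0,"claw": 0.3},{"dx": 0,"dy": 0,"dz": -0.3,"rx": 0,"ry": 0,"rz": 0,"claw": 0.2},{"dx": 0,"dy": 0,"dz": -0.4,"rx": 0,"ry": 0,"rz": 0,"claw": 0.1},{"dx": 0,"dy": 0,"dz": -0.4,"rx": 0,"ry": 0,"rz": 0,"claw": 0},{"dx": 0,"dy": 0,"dz": -0.3,"rx": 0,"ry": 0,"rz": 0,"claw": 0},{"dx": 0,"dy": 0,"dz": 0,"rx": 0,"ry": 0,"rz": 0,"claw": 0},{"dx": 0,"dy": 0,"dz": 0,"rx": 0,"ry": 0,"rz": 0,"claw": 0}]'

```text
time_s: 24.35
ee_pos: [0.507, -0.0451, 0.3273]
eef_rot: [2.634, 0.14, 2.025]
force: [0.0, -0.2, -0.5]
grip_width: 0.0939
grip_force: 0.0
```

```bash
python3 - <<'E'
from h import *
st(.027); s,a,Rt=goal(); im=[]
for n,rr in(("side",(300,155,365,220)),("top",(293,165,358,230))):
    p=viewer.camera(n); W,m=cloud(p,rr); d=W[m]-s; h=d@a; L=d-np.outer(h,a); r=np.linalg.norm(L,axis=1)
    for lo,hi,b in((.014,.019,.04),(.021,.0245,.02),(.026,.029,.01)):
        k=(r>lo)&(r<hi)&(h>b)&(h<.06); print(n,lo,k.sum(),np.percentile(h[k],[10,50,90]).round(4) if k.sum() else "")
    k=crop(p,rr,6); t=np.linspace(0,2*np.pi,60)[:,None]
    for hh,rad in((0,.03),(.02,.03),(.02,.025),(.027,.025),(.047,.02),(.047,.0132),(.058,.0075)):
        pts=proj(p,s+hh*a+rad*(np.cos(t)*Rt[:,0]+np.sin(t)*Rt[:,1])); o=k if 0 else None
        if n=="side": cv2.polylines(k2:=k if 'q' in dir() else k,[((pts-rr[:2]+.5)*6).astype(np.int32)],True,(0,0,255),1)
    im+=[k] if n=="top" else [crop(p,rr,6)]
cv2.imwrite("pics/i.png",np.hstack(im))
E
```

```text
t 24.35 underside above seat mm 190.1 lateral tool xy mm [-0.28 -0.05] F tool [-0.1 -0.3  0.5] M tool [0.12 0.03 0.01] w 0.0939
side 0.014 45 [0.041  0.0473 0.0494]
side 0.021 50 [0.0227 0.0272 0.0399]
side 0.026 53 [0.0107 0.018  0.0235]
top 0.014 55 [0.0429 0.0475 0.05  ]
top 0.021 43 [0.0241 0.0275 0.0309]
top 0.026 46 [0.0164 0.0201 0.0233]
```

View pics/i.png

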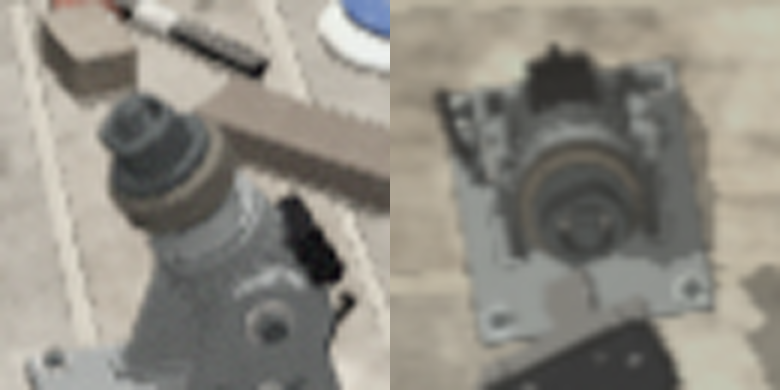

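The pictures show the flange flat on the wheel, hub outwards, at (155,140) in the side crop. The measured heights of 47, 27 and 20 mm above the seat match a fully seated stack.

```bash
python3 -c "
from station import hand_in; print(hand_in())"
```

```text
the job is handed in; nothing more can be done
None
```

The wheel is home on its seat and the keyed flange lies flat on it with its tabs in the keyways; the job was handed in at about 24.5 s, and I did not move the nut, spanner or whetstone.

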